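# Load a hexagonal handle blank into the lever collet

## Robot

A 6-joint arm with a two-finger parallel gripper is mounted at the origin on the work surface. World frame = base frame: x ahead of the robot, y to its left, z up, the work surface at z = 0. Lengths are in m, angles in rad, forces in N, time in s.
With the tool pointing down it reaches from about 0.4 to 0.825 m from the base axis. Payload 7 kg.
Tool frame: the origin (TCP) lies at the centre of the arm's flange, where the gripper is bolted on; the fingertips stand 178 mm ahead of it and the grasp point (between the pads) lies 159 mm ahead of it; z points along the fingers, y is the direction in which the jaws open and shut (so a half turn about z gives the same grasp; the last joint's range is limited). The gripper opens to 88 mm and grips with 3 to 60 N. Pads are 19 mm wide; open, the fingers measure 130 mm over their backs; the gripper's body (78 mm by 193 mm) begins 47 mm behind the grasp point.
Start: joints at [1.563, 0.359, 0.012, 0, -1.224, -0.288], TCP at [0.197, 0.646, 0.405] pointing down, gripper open.
Joint ranges: [-3.07, 3.07], [-1.43, 2.12], [-1.02, 1.25], [-3.03, 1.67], [-3.05, -0], [-3.03, 3.03]. Speed limits (rad/s): [2.39, 2.39, 3.01, 3.14, 3.14, 3.14].

## Interface

Orientations are given as [roll, pitch, yaw] about the fixed x, y, z axes, in that order (R = Rz(yaw) Ry(pitch) Rx(roll)).
In Python, from station import arm gives the robot as it stands.
- The arm moves only by the shell command python3 -m handwheel 'ROWS' [OPENING] [FORCE]. ROWS is JSON, a list of rows, each a list of 4 numbers: the shift along the world's x, y, z in cm, then the turn about the world's z in rad. In form: [[dx, dy, dz, yaw], ...]. A call has 1 to 20 rows; each row shifts and turns the commanded pose from where the row before left it; what a row does not reach is not made up. A row lasts 1/10 s, in which the tool goes at most 50 mm and 8.59 degrees, less where a joint would pass 70% of its speed; a pose out of reach is approached as far as the arm can. A call is refused whole if a number of a shift passes 5 or a number of a turn 0.15, either way. A call with a gripper value outside its range is refused whole. OPENING is the closure, from 0 (fully open) to 1 (shut), set as the call begins (- or left out, the last holds). The fingers move at their own pace and stop on an object; FORCE is the grip in N (left out, the last holds). Time passes only in rows, so rows that do not move let the fingers close. It gives the time, the measured TCP pose, the force and the opening at its end, in the units of the state.
- arm.get_state(): the state, without advancing time (a new reading comes with each control period).
- arm.grab_frame(name): name is "side" or "top"; returns a dict with "image" (420x560x3 uint8, red, green, blue), "depth" (420x560 float32, m along the optical axis (not along the pixel's ray), 0 where there is no reading), "vfov" (degrees; the focal length in pixels is half the picture's height over the tangent of half this angle, whatever the lens; pixels are square), "cx", "cy" (the principal point, pixels), "rvec" (rotation vector, rad) and "tvec" (3), from world to camera coordinates, as OpenCV has them. Camera axes: x right, y down, z forward; pixel columns grow to the right and rows downward; lengths in m; the calibration is good to about 2 mm. A picture is of the moment at which its call begins.
- arm.job_done(): hands the job in, once; it reports no verdict.
The state is a dict: "t": time; "q": joint angles; "qd": joint speeds; "joint_efforts": joint torques, N m; "eef_pos": TCP position; "ee_rot": TCP orientation; "force": force on the tool from outside, world axes, zero at the start; "moment": the same for the moment, N m; "width": finger opening in m.
Only numpy, scipy, OpenCV 4.12 (cv2) and the standard library are available. Lean on these libraries where they do the work, as an engineer would, in place of code of your own. Each camera call takes 0.05 s, during which the arm holds its last target.

## Task

Get the bench collet ready to turn a new modelling-tool handle: swing its lever fully open, then push the short leftover piece along the trough and off its open end into the scrap tray. Lay the long hexagonal wooden bar (not the square one) in the trough and, with the lever still open, feed it through the collet until its end rests against the stop plate, then swing the lever fully shut on it and let go. Leave everything else where it is.

Things in the scene. Friction and masses are not known exactly. Their poses are not given: they have to be found in the camera images.
- fixture: Bench collet fixture, bolted down; origin on the table under the middle of the collet. Its y axis is the feed direction, z up. From -y to +y: scrap tray, open-topped trough, collet (steel tube lying along y, 66 mm outside, 32 mm bore, y -20 to +20 mm, axis 50 mm up, top 83 mm up, pivot post on it to 96 mm), a 30 mm open gap, stop plate (50 mm wide, 78 mm high).
- mouth (a point): Centre of the collet's mouth on the bore axis, where the trough ends: (0, -20, 50) mm in the fixture's frame. Three jaws in the bore stand out 3 mm from both ends of the tube. The lever moves them: shut, the opening is narrower than the bar; fully open, the bar passes freely.
- stop (a point): Point of the stop plate's face on the bore axis, (0, 50, 50) mm in the fixture's frame. The bar is home when its end face touches it: its centre is then 75 mm towards fixture -y of this point, and 80 mm of the bar still stand out of the collet over the trough.
- trough_end (a point): Middle of the trough's floor at its open end, (0, -200, 38) mm in the fixture's frame; the trough runs 180 mm along fixture +y to the mouth. Floor level, 38 mm above the table; side walls lean outwards, rise 7 mm above the floor, 32 mm over their outer tops. The bar lies in it on a flat, 1 to 2 mm play each side, centre line 50 mm above the table, upper 17 mm clear of the walls.
- tray (a point): Centre of the scrap tray's inner floor, 3 mm above the table, (0, -248.5, 3) mm in the fixture's frame. The tray is 70 mm (fixture x) by 85 mm (fixture y) by 30 mm high, walls 3 mm, and starts 6 mm beyond the trough's open end.
- lever (a joint): Collet lever angle about the vertical through the fixture's origin, rad: 0 = fully shut (lever points along fixture +x), 1.3 = fully open (counter-clockwise from above, nearly along fixture +y). Starts near shut, stays where it is left. Moving it takes about 5.5 N at the knob, up to about 12 N while the jaws bite on the bar.
- knob (a point): Middle of the lever's upright black knob, 22 mm diameter, 46 mm high (94 to 140 mm above the table), 110 mm from the pivot axis. The round lever arm (12 mm thick) that carries it lies 96 to 108 mm above the table. The point is 124 mm up.
- bar_center (a point): Centre of the long hexagonal wooden bar: 150 mm long along its own y axis, 24 mm across flats, 27.7 mm across corners; it lies on a flat on the table, its corners at the sides at half height (12 mm up). Both ends are alike. 50 to 100 g.
- bar: The same long hexagonal bar, origin in the middle of its underside, y axis along its length.
- square_center (a point): Centre of a square wooden bar, 24 x 150 x 24 mm, lying on the table near the hexagonal one, same wood; not wanted, stays where it is. Which of the two lies nearer to the robot varies.
- offcut_center (a point): Centre of the leftover piece lying in the trough: the same hexagonal section, 45 mm long along the trough, its centre 12 mm above the trough's floor.
- cup_center (a point): Centre of a grey clay cup, 80 mm diameter, 85 mm high; bystander.
- bowl: Terracotta bowl, 110 mm diameter, 50 mm high, origin under its centre; bystander.
- jar: White jar with cork-coloured cap, 64 mm diameter, 90 mm high, origin under its centre; bystander.
- spatula: Spatula lying on the table beyond the work, bystander.
- tub: Open clear plastic tub, 120 x 90 x 45 mm, origin under its centre; bystander.
Mind the look-alikes: they are no part of the job. Leave any black or purple look-alike of the bar alone.

How it is judged:
On the way, in this order (a step that is already met when the one before it is completed fails the run):
1. the lever is swung fully open (at least 1.1 of 1.3 rad) (value of joint lever above 1.1 rad), for 0.2 s.
2. the leftover piece lies in the scrap tray (x of offcut_center in the frame of fixture between -0.035 and 0.035 m and y of offcut_center in the frame of fixture between -0.291 and -0.2 m and z of offcut_center in the frame of fixture below 0.036 m), for 0.2 s.
3. the hexagonal bar lies along the trough, short of its final place, the lever open (x of bar_center in the frame of fixture between -0.004 and 0.004 m and z of bar_center in the frame of fixture between 0.046 and 0.054 m and angle between the y axis of bar and the y axis of fixture, either way round below 0.05 rad and y of bar_center in the frame of fixture between -0.135 and -0.04 m and value of joint lever above 1 rad), for 0.2 s.
4. the bar is fed against the stop plate (within 3.5 mm) while the lever is open (x of bar_center in the frame of fixture between -0.004 and 0.004 m and z of bar_center in the frame of fixture between 0.046 and 0.054 m and angle between the y axis of bar and the y axis of fixture, either way round below 0.05 rad and y of bar_center in the frame of fixture between -0.0285 and -0.0215 m and value of joint lever above 1 rad), for 0.2 s.
At the end, for the whole second after the job is handed in: The lever is shut (under 0.12 rad); the hexagonal bar sits in the collet at rest with its end within 3.5 mm of the stop plate, its centre within 4 mm of the bore axis and its length along it within 0.05 rad; the leftover piece is in the scrap tray (all of step 2 and value of joint lever below 0.12 rad and x of bar_center in the frame of fixture between -0.004 and 0.004 m and z of bar_center in the frame of fixture between 0.046 and 0.054 m and angle between the y axis of bar and the y axis of fixture, either way round below 0.05 rad and y of bar_center in the frame of fixture between -0.0285 and -0.0215 m and linear speed of bar below 0.02 m/s); the robot touches nothing.
It fails at once if a bystander (square bar, cup, bowl, jar, spatula or tub) is moved more than 30 mm (distance of any of square_center, cup_center, bowl, jar, spatula, tub from where it was at the start of the episode above 0.03 m).
It also fails if it takes over 72 s, if anything falls off the work surface, if the arm or the gripper's body presses on something with over 40 N, if the wrist force passes 120 N, or if a joint passes its speed limit or range.

## Working session

There is one attempt and no reset: what is moved stays moved. The work goes in short steps, Python scripts to look and compute and a shell command to move; the robot and the scene stay as the last step left them, time stands still between calls to the robot, and variables do not carry over. Pictures are saved under pics/ and viewed, and the job is handed in when it is done.

```bash
mkdir -p pics; ls; cat > h.py <<'E'
import numpy as np,cv2
from station import arm
def grab(n,fn):
    f=arm.grab_frame(n); cv2.imwrite(f'pics/{fn}.png',cv2.cvtColor(f['image'],cv2.COLOR_RGB2BGR))
    np.savez(f'pics/{fn}.npz',**{k:np.asarray(v) for k,v in f.items()}); return f
def load(fn): return dict(np.load(f'pics/{fn}.npz'))
def K(f):
    fl=210/np.tan(np.radians(float(f['vfov']))/2); return fl,float(f['cx']),float(f['cy'])
def Rt(f): return cv2.Rodrigues(np.array(f['rvec'],float).reshape(3))[0],np.array(f['tvec'],float).reshape(3)
def ray(f,u,v,z):
    fl,cx,cy=K(f);R,t=Rt(f); c=-R.T@t; d=R.T@np.array([(u-cx)/fl,(v-cy)/fl,1]); return c+d*(z-c[2])/d[2]
def proj(f,p):
    fl,cx,cy=K(f);R,t=Rt(f); q=R@np.array(p)+t; return fl*q[0]/q[2]+cx,fl*q[1]/q[2]+cy
def cloud(f):
    fl,cx,cy=K(f);R,t=Rt(f); d=f['depth']; v,u=np.mgrid[:d.shape[0],:d.shape[1]]
    P=np.stack([(u-cx)/fl*d,(v-cy)/fl*d,d],-1); W=(P-t)@R; W[d==0]=np.nan; return W
E
python3 - <<'E'
from h import *
for n in('top','side'):
    f=grab(n,n+'0'); print(n,K(f),-Rt(f)[0].T@Rt(f)[1],Rt(f)[0][2])
print(arm.get_state())
E
```

```text
pics
top (np.float64(395.504167279226), 282.43675818062513, 215.39945948355827) [0.36054048 0.00579908 1.22174834] [ 0.1245848   0.01195175 -0.99213698]
side (np.float64(398.26482774997436), 282.4631050250379, 202.83439058749528) [ 0.24458992 -0.70788647  0.74630132] [ 0.23999514  0.70502163 -0.66734311]
{'t': 0.1, 'q': array([ 1.56306896e+00,  3.59290479e-01,  1.11383894e-02, -2.85097655e-04,
       -1.22407560e+00, -2.88101759e-01]), 'qd': array([-0.0022058 , -0.00117827,  0.00245225,  0.00080836,  0.00146811,
       -0.00070451]), 'joint_efforts': array([-1.34024787e-03, -5.84164953e+01,  2.93750435e+01,  7.01558903e+00,
        1.01313862e-02, -4.87436625e-05]), 'eef_pos': array([0.19674029, 0.64550901, 0.40383117]), 'ee_rot': array([ 3.14014413e+00, -1.49751772e-04, -2.95926088e-01]), 'force': array([-0.13824455, -0.42374874, -0.44049379]), 'moment': array([-0.04558954,  0.01661871, -0.03439602]), 'width': 0.08807340313807197}
```

View pics/top0.png

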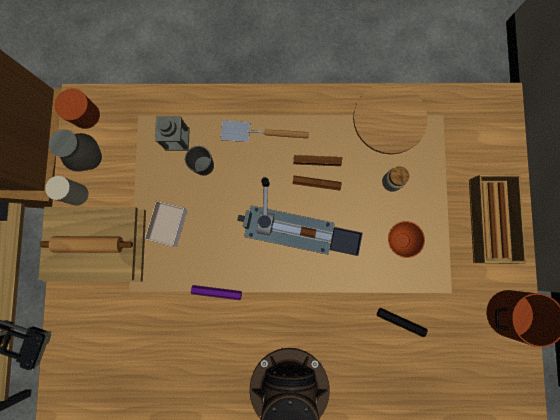

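View pics/side0.png

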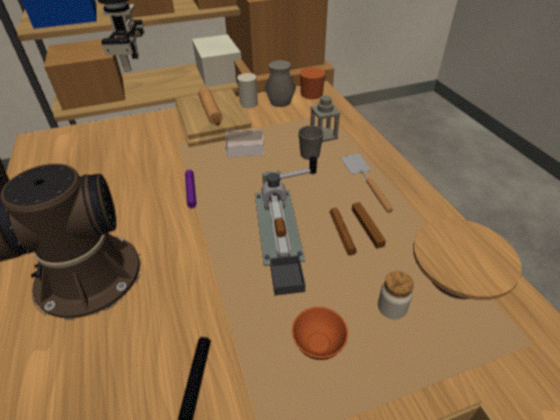

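```bash
python3 - <<'E'
import cv2,numpy as np
t=cv2.imread('pics/top0.png');s=cv2.imread('pics/side0.png')
a=cv2.resize(t[140:265,225:375],None,fx=5,fy=5,interpolation=cv2.INTER_CUBIC)[:600]
cv2.imwrite('pics/c1.png',cv2.resize(a,(720,600)))
cv2.imwrite('pics/c2.png',cv2.resize(s[190:260,310:400],None,fx=8,fy=8,interpolation=cv2.INTER_CUBIC))
E
```

```text
(no output)
```

View pics/c1.png

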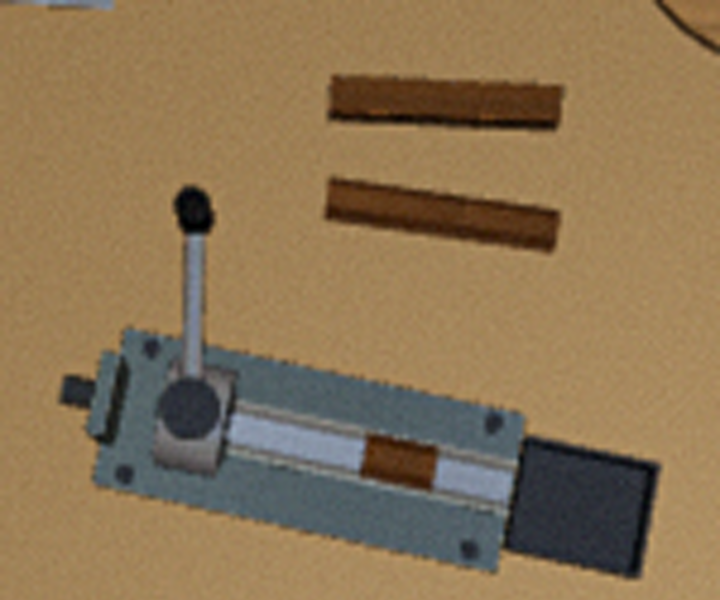

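View pics/c2.png

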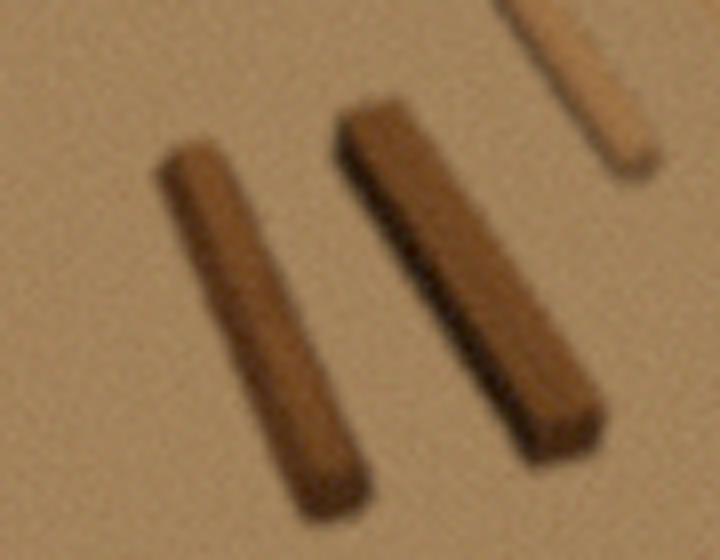

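```bash
cat > m.py <<'E'
from h import *
f=load('top0');W=cloud(f);im=f['image'];hsv=cv2.cvtColor(im,cv2.COLOR_RGB2HSV)
# brown bars
g=W[...,2]
for z in (0.005,): pass
def comp(mask,roi):
    u0,v0,u1,v1=roi;m=np.zeros_like(mask);m[v0:v1,u0:u1]=mask[v0:v1,u0:u1];n,l,s,c=cv2.connectedComponentsWithStats(m.astype(np.uint8));i=1+np.argmax(s[1:,4]);return l==i
br=(hsv[...,2]<125)&(hsv[...,1]>120)
for nm,roi,z in (('near',(280,172,355,200),.012),('far',(280,148,355,171),.012),('offcut',(295,222,320,242),.050)):
    m=comp(br,roi); c=cv2.findContours(m.astype(np.uint8),0,1)[0]; c=max(c,key=len)[:,0]
    P=np.array([ray(f,u,v,z)[:2] for u,v in c]).astype(np.float32); r=cv2.minAreaRect(P*1000)
    zz=g[m]; print(nm,m.sum(),r,'z pct',np.nanpercentile(zz,[5,25,50,75,95]))
    vv,uu=np.where(m); 
    d=W[m]; print(' cloud mean',np.nanmean(d,0))
np.set_printoptions(linewidth=220,precision=0,suppress=True)
print((g[205:255:2,236:366:4]*1000))
E
python3 m.py
```

```text
near 432 ((615.6085815429688, -85.55804443359375), (151.24649047851562, 28.03142738342285), 81.99253845214844) z pct [0.01182121 0.01789816 0.02203378 0.02414692 0.02740066]
 cloud mean [ 0.61382715 -0.08486489  0.02058996]
far 459 ((687.3969116210938, -88.64044189453125), (153.51148986816406, 31.241168975830078), 87.67529296875) z pct [0.00358038 0.02066721 0.02376988 0.0255314  0.02819317]
 cloud mean [ 0.6847733  -0.08735964  0.02132454]
offcut 122 ((458.67254638671875, -55.35101318359375), (42.47185516357422, 25.128984451293945), 78.78013610839844) z pct [0.05262434 0.05716482 0.06088213 0.06301547 0.06553893]
 cloud mean [ 0.45771035 -0.05558457  0.05996364]
[[  1.   4.  -4.   1.   4.   0.  -1. 108.   1.  -4.   1.  -2.  -1.  -0.   1.  -0.  -0.   1.  -1.   5.  -1.  -2.   0.   1.   2.  -1.   1.  -3.   3.   0.  -1.  -0.  -3.]
 [  2.   1.   3.   1.   7.   9.   6. 108.   3.  -2.   2.   1.   1.   5.  -1.   3.   1.   0.   1.   1.  -1.   0.   2.   0.   6.   4.  -1.  -2.  -5.   4.  -5.   4.   1.]
 [ -0.   1.   1.   2.   9.  11.  11. 110.  10.   1.   1.  -1.   1.   3.  -1.  -1.   3.  -1. 
[... 3072 characters left out ...]
.   3.   6.   5.  -1.  -2.]
 [  5.   2.  -1.  -1.   4.  -1.  -3.  -1.   0.   2.   2.  -1.  -2.  -1.   4.   6.   8.   6.   7.   7.   7.   6.  10.   7.  -1.   7.   1.  -1.  -1.   5.   1.   2.  -3.]
 [ nan  -2.   5.   4.  -2.  -0.  -1.  -1.  -4.   3.  -0.   0.  -1.   4.   1.   3.  -1.   5.  10.   2.  14.   9.  12.   6.  29.   5.   1.   7.   6.  -0.   2.   1.   2.]
 [  1.   4.   2.   0.   2.   3.  -0.  -1.  -3.  -1.  -0.   1.   1.  -4.   0.   1.   1.  -2.   3.  -1.   5.   5.   7.   8.   1.   2.  29.   3.   0.   4.   5.   1.   1.]
 [  0.  -0.   0.   2.  -1.   3.  -5.  -1.   2.   0.   1.  -3.   1.   3.  -5.  -1.  -0.  -0.  -3.  -0.   2.  -2.   5.   6.  -1.   2.   0.  -2.  25.  32.   3.   1.  -1.]]
```

```bash
cat > m2.py <<'E'
from h import *
np.set_printoptions(precision=4,suppress=True)
for nm in ('top0','side0'):
    f=load(nm);im=f['image'];W=cloud(f);hsv=cv2.cvtColor(im,cv2.COLOR_RGB2HSV).astype(int)
    X,Y,Z=np.moveaxis(W,-1,0)
    reg=(X>.33)&(X<.62)&(Y>-.2)&(Y<.2)
    # trough floor: bright low sat
    m=reg&(hsv[...,1]<60)&(hsv[...,2]>130)&(Z<.046)&(Z>.030)
    P=np.array([ray(f,u,v,.038)[:2] for v,u in zip(*np.where(m))]); 
    c=P.mean(0); w,V=np.linalg.eigh(np.cov(P.T)); d=V[:,1]; d*=np.sign(d[1]); n=np.array([d[1],-d[0]])
    print(nm,'trough n',len(P),'c',c,'dir',d,'ang of +y(deg from world y)',np.degrees(np.arctan2(-d[0],d[1])),'along range',((P-c)@d).min(),((P-c)@d).max(),'across',((P-c)@n).min(),((P-c)@n).max())
    # pivot disc top
    m=reg&(Z>.098)&(Z<.118)&(hsv[...,2]<95)
    mm=cv2.morphologyEx(m.astype(np.uint8),cv2.MORPH_OPEN,np.ones((3,3)))
    k,l,s,cc=cv2.connectedComponentsWithStats(mm)
    for i in range(1,k):
        if s[i,4]>20: print('  dark comp',s[i],cc[i],'ray z.108',ray(f,*cc[i],.108),np.nanmedian(W[l==i],0))
    m=reg&(Z>.11)&(hsv[...,2]<60); print(' knob cloud',m.sum(),np.nanmedian(W[m],0))
    v,u=np.where(m); print(' knob top ray .14',ray(f,u.mean(),v.mean(),.13))
    # stop plate top
    m=reg&(Z>.070)&(Z<.084)&(Y>.03)&(Y<.13); print(' z78',m.sum(),np.nanmedian(W[m],0))
    m=reg&(Z>.022)&(Z<.036)&(Y<-.1)&(hsv[...,2]<90);
    Q=W[m][:,:2].astype(np.float32)*1000; print(' tray',len(Q),cv2.minAreaRect(Q))
f=load('top0');W=cloud(f)
E
python3 m2.py
python3 - <<'E'
import cv2
t=cv2.imread('pics/top0.png');s=cv2.imread('pics/side0.png')
cv2.imwrite('pics/c3.png',cv2.resize(s[145:295,235:335],None,fx=4,fy=4,interpolation=cv2.INTER_CUBIC))
E
```

```text
top0 trough n 287 c [ 0.463  -0.0294] dir [0.2039 0.979 ] ang of +y(deg from world y) -11.764051341556666 along range -0.096671074004608 0.0808935167420948 across -0.015155937054242778 0.01686511938068841
  dark comp [258 216  13  12 125] [264.208 221.28 ] ray z.108 [0.4835 0.0708 0.108 ] [0.4841 0.0714 0.1078]
 knob cloud 67 [0.5881 0.068  0.1371]
 knob top ray .14 [0.5718 0.0687 0.13  ]
 z78 173 [0.4825 0.0845 0.0768]
 tray 138 ((505.8778381347656, -154.7727508544922), (231.0998077392578, 81.39692687988281), 5.4915876388549805)
side0 trough n 357 c [ 0.4639 -0.0301] dir [0.2081 0.9781] ang of +y(deg from world y) -12.008322085881405 along range -0.09589641204205301 0.10798402202012312 across -0.015487644556429283 0.017546194015345917
  dark comp [310 168   7   6  37] [312.7838 170.2432] ray z.108 [0.5921 0.0606 0.108 ] [0.5918 0.0606 0.1083]
  dark comp [267 173  13  11 127] [272.9764 177.9055] ray z.108 [0.4831 0.0659 0.108 ] [0.4834 0.0651 0.1089]
 knob cloud 93 [0.5917 0.0622 0.1326]
 knob top ray .14 [0.5922 0.0643 0.13  ]
 z78 196 [0.4806 0.0618 0.0775]
 tray 183 ((500.78076171875, -152.927490234375), (218.62509155273438, 82.11324310302734), 3.8700716495513916)
```

View pics/c3.png

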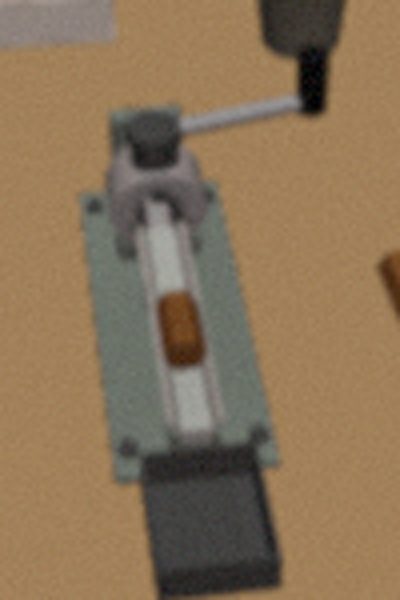

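Candidates for the bar are the near brown one at top (317,183) / side (342,230), the far brown one at top (317,160) / side (368,223), the purple one at top (216,292) and the black one at top (402,322). The enlarged side crop shows sloping facets and rounded ends on the near brown bar, and a dark upright face on the far one. Masked widths agree, at 28 mm for the near one and 31 mm for the far one. So the near brown bar is the hexagonal one and the far one is the square.

The lever comes first. I'm moving over the knob at about (0.591, 0.064).

```bash
python3 -m handwheel '[[2,-2.9,0,0.012],[2,-2.9,0,0.012],[2,-2.9,0,0.012],[2,-2.9,0,0.012],[2,-2.9,0,0.012],[2,-2.9,0,0.012],[2,-2.9,0,0.012],[2,-2.9,0,0.012],[2,-2.9,0,0.012],[2,-2.9,0,0.012],[2,-2.9,0,0.012],[2,-2.9,0,0.012],[2,-2.9,0,0.012],[2,-2.9,0,0.012],[2,-2.9,0,0.012],[2,-2.9,0,0.012],[2,-2.9,0,0.012],[2,-2.9,0,0.012],[2,-2.9,0,0.012],[1.4,-3,0,0.008]]' 0
```

```text
t: 2.1
eef_pos: [0.5917, 0.0634, 0.4041]
ee_rot: [3.141, 0.001, -0.059]
force: [0.8, 0.6, -0.3]
width: 0.0879
```

```bash
python3 -m handwheel '[[0,0,-3,0],[0,0,-3,0],[0,0,-3,0],[0,0,-3.2,0],[0,0,0,0]]' 0; python3 - <<'E'
from h import *
grab('side','s1');f=grab('top','t1')
s=cv2.imread('pics/s1.png');t=cv2.imread('pics/t1.png')
cv2.imwrite('pics/c4.png',np.hstack([cv2.resize(s[110:230,240:380],(560,480)) ,cv2.resize(t[150:250,230:280],(240,480))]))
E
```

```text
t: 2.6
eef_pos: [0.589, 0.064, 0.2781]
ee_rot: [3.139, 0.008, -0.061]
force: [-0.4, 0.0, 0.2]
width: 0.0875
```

View pics/c4.png

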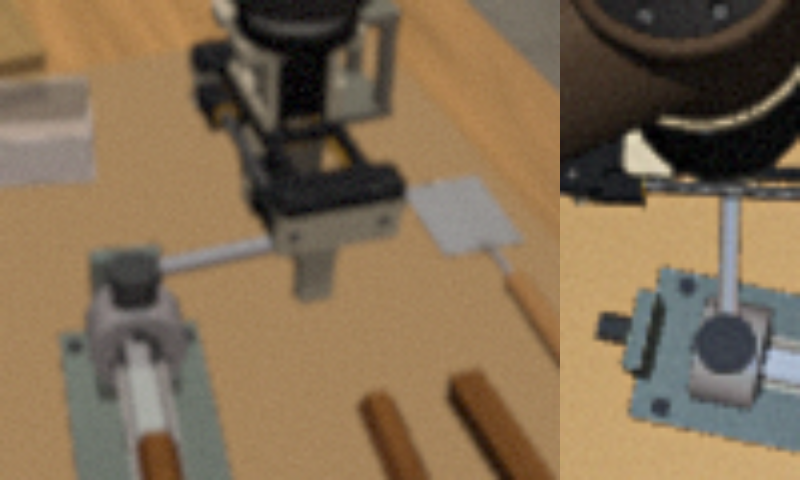

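```bash
python3 -m handwheel '[[0.3,0,0,0],[0,0,0,0],[0,0,0,0],[0,0,0,0],[0,0,0,0],[0,0,0,0],[0,0,0,0],[0,1.1,0,0.1],[-0.1,1.1,0,0.1],[-0.2,1.1,0,0.1]]' 0.62 20
python3 -m handwheel '[[-0.3,1.05,0,0.1],[-0.4,1,0,0.1],[-0.5,1,0,0.1],[-0.6,0.9,0,0.1],[-0.7,0.85,0,0.1],[-0.8,0.75,0,0.1]]'
```

```text
t: 3.7
eef_pos: [0.591, 0.0971, 0.2826]
ee_rot: [3.14, 0.001, 0.244]
force: [1.3, -6.7, 0.0]
width: 0.0335
t: 4.3
eef_pos: [0.5581, 0.153, 0.2826]
ee_rot: [3.14, 0.0, 0.844]
force: [4.4, -4.0, -1.5]
width: 0.0332
```

```bash
python3 -m handwheel '[[-0.9,0.7,0,0.1],[-0.9,0.6,0,0.1],[-1,0.5,0,0.1],[0,0,0,0]]'; python3 - <<'E'
from h import *
grab('side','s2');f=grab('top','t2')
s=cv2.imread('pics/s2.png');t=cv2.imread('pics/t2.png')
cv2.imwrite('pics/c5.png',np.hstack([cv2.resize(s[110:230,220:340],(400,400)) ,cv2.resize(t[140:260,220:340],(400,400))]))
E
```

```text
t: 4.7
eef_pos: [0.5295, 0.1715, 0.2828]
ee_rot: [3.141, -0.0, 1.143]
force: [-0.1, 0.1, -0.3]
width: 0.0335
```

View pics/c5.png

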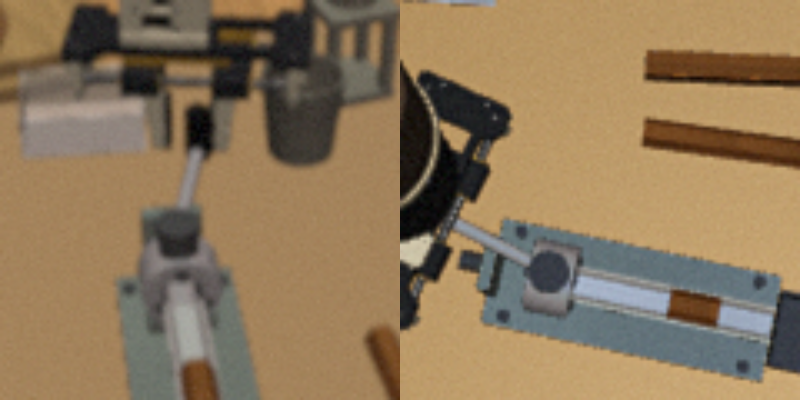

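```bash
python3 -m handwheel '[[-0.25,0.1,0,0],[-0.25,0.1,0,0],[0,0,0,0]]'
```

```text
t: 5.1
eef_pos: [0.528, 0.1719, 0.2828]
ee_rot: [3.136, -0.001, 1.139]
force: [25.5, -12.4, -14.3]
width: 0.0338
```

```bash
python3 -m handwheel '[[0.5,-0.2,0,0],[0.4,-0.2,0,0],[0,0,2,0],[0,0,4,0],[0,0,5,0],[0,-1,2,-0.14],[0,-1,0,-0.146],[0,-1,0,-0.146],[0,-1,0,-0.146],[0,-1,0,-0.146],[0,-1,0,-0.146],[0,-1,0,-0.146],[0,-1,0,-0.146],[0,-1,0,-0.146],[0,-1,0,-0.146],[0,-1,0,-0.146],[0,-1,0,-0.146],[0,-1,0,-0.146],[0,-1,0,-0.146],[0,-1,0,-0.146]]'
python3 -m handwheel '[[-1,-0.5,0,-0.146],[-1,-0.5,0,-0.146],[-1,-0.5,0,-0.146],[-1,-0.5,0,-0.146],[-1,-0.5,0,-0.146],[-1,-0.5,0,-0.14],[0,0,0,0]]' 1 20
```

```text
t: 7.1
eef_pos: [0.5336, 0.0188, 0.4127]
ee_rot: [3.141, 0.001, -1.051]
force: [-0.5, -0.2, 0.4]
width: 0.0335
t: 7.8
eef_pos: [0.4727, -0.0113, 0.4129]
ee_rot: [3.141, 0.001, -1.917]
force: [0.5, -0.3, -0.1]
width: 0.0004
```

```bash
python3 -m handwheel '[[-0.4,0.8,-1,0.137],[0,0,-4,0],[0,0,-4,0],[0,0,-4,0],[0,0,-2,0],[0,0,0,0]]'; python3 - <<'E'
from h import *
grab('side','s3');s=cv2.imread('pics/s3.png')
cv2.imwrite('pics/c6.png',cv2.resize(s[120:300,220:380],(640,600*720//600*5//6)))
E
```

```text
t: 8.4
eef_pos: [0.4691, -0.003, 0.26]
ee_rot: [3.137, -0.003, -1.774]
force: [0.1, 0.1, 0.8]
width: 0.0007
```

View pics/c6.png

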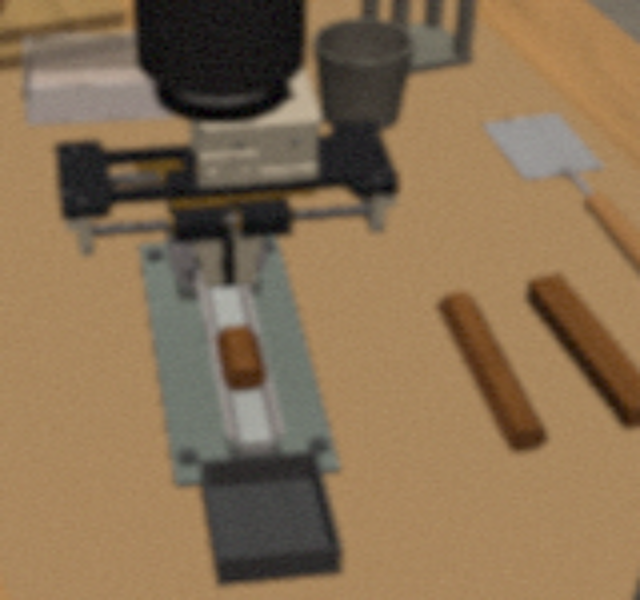

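```bash
python3 -m handwheel '[[0,0,-1.7,0],[0,0,-1.6,0],[0,0,0,0],[-0.21,-0.98,0,0],[-0.21,-0.98,0,0],[-0.21,-0.98,0,0],[-0.21,-0.98,0,0],[-0.21,-0.98,0,0],[-0.21,-0.98,0,0],[-0.21,-0.98,0,0],[-0.21,-0.98,0,0]]'
```

```text
t: 9.55
eef_pos: [0.4528, -0.0821, 0.2296]
ee_rot: [3.141, -0.0, -1.777]
force: [-0.2, 0.1, 1.1]
width: -0.0
```

```bash
python3 -m handwheel '[[-0.25,-1.17,0,0],[-0.25,-1.17,0,0],[-0.25,-1.17,0,0],[-0.25,-1.17,0,0],[-0.25,-1.17,0,0],[-0.25,-1.17,0,0],[0,0,0,0]]'; python3 - <<'E'
from h import *
grab('side','s4');s=cv2.imread('pics/s4.png')
cv2.imwrite('pics/c7.png',cv2.resize(s[140:320,220:380],(640,720)))
E
```

```text
t: 10.25
eef_pos: [0.4375, -0.1527, 0.2296]
ee_rot: [3.141, -0.0, -1.778]
force: [0.1, 0.6, 0.1]
width: 0.0005
```

View pics/c7.png

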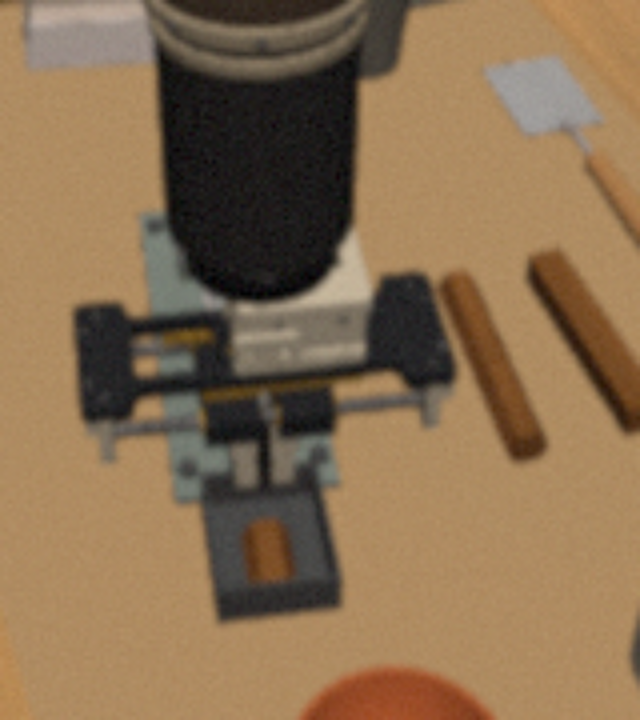

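The side view shows the offcut lying inside the tray, around (287,277) in the full image. Next is the hexagonal bar, taken with a limited opening of about 48 mm so the fingers clear the square bar.

```bash
python3 -m handwheel '[[0,0,4,0],[0,0,4,0],[0,0,4,0],[1.8,0.7,0,0.007],[1.8,0.7,0,0.007],[1.8,0.7,0,0.007],[1.8,0.7,0,0.007],[1.8,0.7,0,0.007],[1.8,0.7,0,0.007],[1.8,0.7,0,0.007],[1.8,0.7,0,0.007],[1.8,0.6,0,0.007],[1.6,0.5,0,0.004],[0,0,0,0]]' 0.455 30
python3 -m handwheel '[[0,0,-3,0],[0,0,-3,0],[0,0,-2.5,0],[0,0,-1.5,0],[0,0,0,0]]'
python3 - <<'E'
from h import *
grab('side','s5');f=grab('top','t5');s=cv2.imread('pics/s5.png');t=cv2.imread('pics/t5.png')
cv2.imwrite('pics/c8.png',np.hstack([cv2.resize(s[140:270,280:410],(400,400),interpolation=2),cv2.resize(t[120:250,230:360],(400,400),interpolation=2)]))
E
```

```text
t: 11.7
eef_pos: [0.6179, -0.0832, 0.3469]
ee_rot: [3.138, -0.001, -1.708]
force: [-0.2, -0.0, 0.6]
width: 0.0476
t: 12.2
eef_pos: [0.6146, -0.0843, 0.2458]
ee_rot: [3.135, -0.001, -1.71]
force: [-0.2, -0.1, -0.8]
width: 0.0476
```

View pics/c8.png

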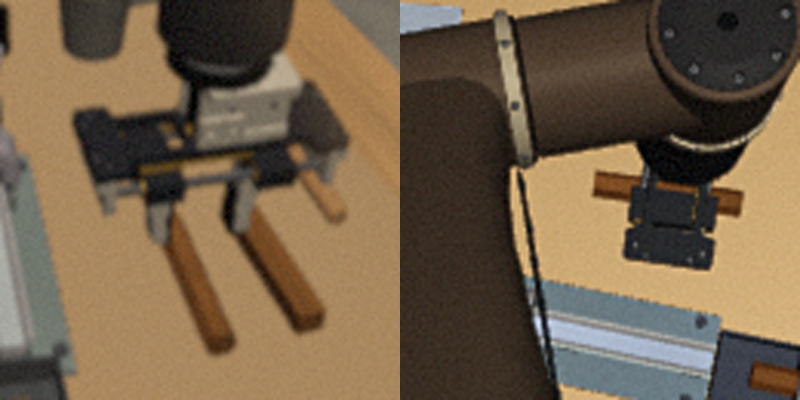

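```bash
python3 -m handwheel '[[0,0,-2,0],[0,0,-2,0],[0,0,0,0]]'
python3 - <<'E'
from h import *
grab('side','s6');s=cv2.imread('pics/s6.png')
cv2.imwrite('pics/c9.png',cv2.resize(s[180:270,310:410],(700,630),interpolation=2)[:600])
E
```

```text
t: 12.6
eef_pos: [0.6153, -0.0844, 0.2083]
ee_rot: [3.139, -0.0, -1.71]
force: [0.1, -0.6, -0.9]
width: 0.0476
```

View pics/c9.png

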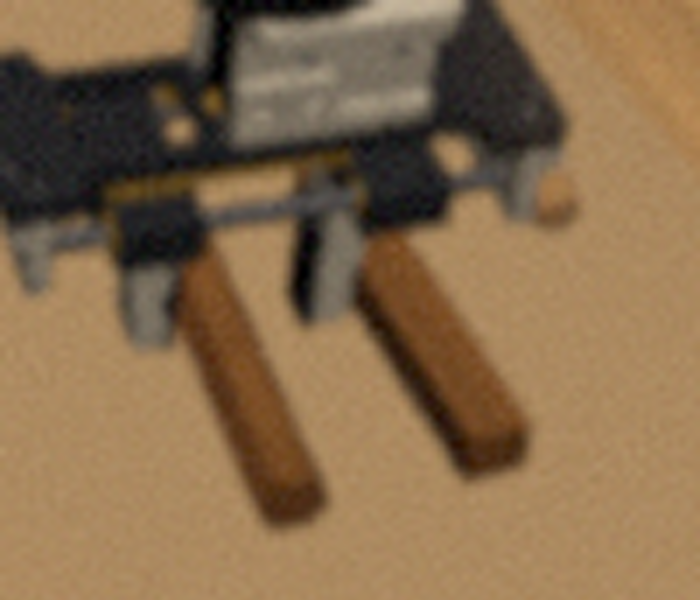

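```bash
python3 -m handwheel '[[0,0,-1.1,0],[0,0,-1.1,0],[0,0,0,0],[0,0,0,0]]'; python3 -m handwheel '[[0,0,0,0],[0,0,0,0],[0,0,0,0],[0,0,0,0],[0,0,0,0]]' 0.8 40
```

```text
t: 13.05
eef_pos: [0.616, -0.0845, 0.1875]
ee_rot: [3.141, -0.0, -1.71]
force: [0.8, -0.8, 0.3]
width: 0.0475
t: 13.55
eef_pos: [0.6161, -0.0844, 0.188]
ee_rot: [-3.141, 0.0, -1.71]
force: [-0.1, -0.7, 2.0]
width: 0.0256
```

```bash
python3 -m handwheel '[[0,0,0,0],[0,0,0,0],[0,0,-0.4,0],[0,0,0,0]]' 0.6 40; python3 -m handwheel '[[0,0,0,0],[0,0,0,0],[0,0,0,0],[0,0,0,0],[0,0,0,0]]' 0.8 40
```

```text
t: 13.95
eef_pos: [0.6157, -0.0845, 0.1829]
ee_rot: [3.141, -0.0, -1.71]
force: [-0.4, -0.1, -0.4]
width: 0.0349
t: 14.45
eef_pos: [0.6159, -0.0845, 0.1837]
ee_rot: [3.142, 0.0, -1.71]
force: [0.4, 0.1, -1.0]
width: 0.0256
```

```bash
python3 -m handwheel '[[0,0,1,0],[0,0,2,0],[0,0,3,0],[0,0,4,0],[0,0,3,0],[0,0,0,0]]'
python3 - <<'E'
from h import *
grab('side','s7');s=cv2.imread('pics/s7.png')
cv2.imwrite('pics/c10.png',cv2.resize(s[150:250,290:410],(720,600),interpolation=2))
E
```

```text
t: 15.05
eef_pos: [0.6174, -0.0845, 0.3198]
ee_rot: [-3.133, 0.002, -1.709]
force: [-0.4, 0.1, 0.5]
width: 0.0256
```

View pics/c10.png

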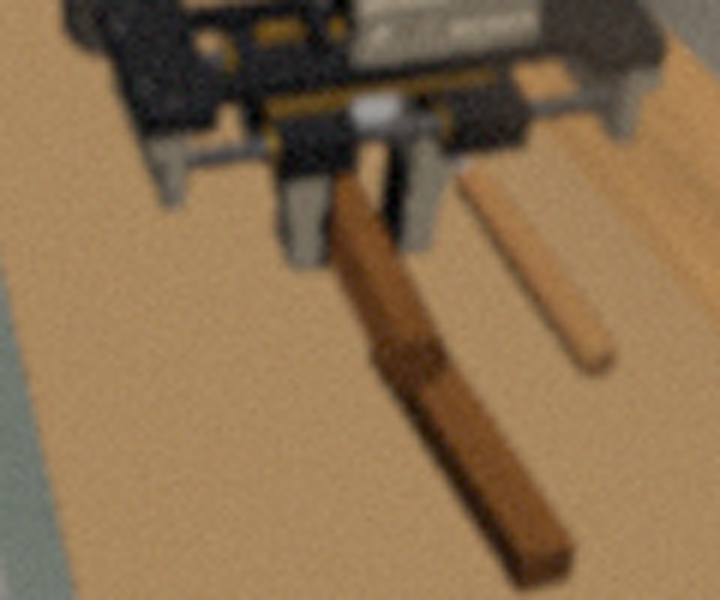

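```bash
python3 -m handwheel '[[-1.9,0.58,0,-0.0085],[-1.9,0.58,0,-0.0085],[-1.9,0.58,0,-0.0085],[-1.9,0.58,0,-0.0085],[-1.9,0.58,0,-0.0085],[-1.9,0.58,0,-0.0085],[-1.9,0.58,0,-0.0085],[-1.9,0.6,0,-0.0085],[-0.2,0,-2,0],[0,0,-2,0],[0,0,-1.5,0],[0,0,0,0],[0,0,0,0]]'
python3 - <<'E'
from h import *
f=grab('side','s8');g=grab('top','t8');s=cv2.imread('pics/s8.png')
cv2.imwrite('pics/c11.png',cv2.resize(s[150:290,240:340],(430,600),interpolation=2))
t=cv2.imread('pics/t8.png');cv2.imwrite('pics/c12.png',cv2.resize(t[180:270,220:370],(750,450),interpolation=2))
E
```

```text
t: 16.4
eef_pos: [0.4619, -0.0379, 0.2586]
ee_rot: [3.141, -0.001, -1.778]
force: [-0.7, -0.1, -0.6]
width: 0.0254
```

View pics/c11.png

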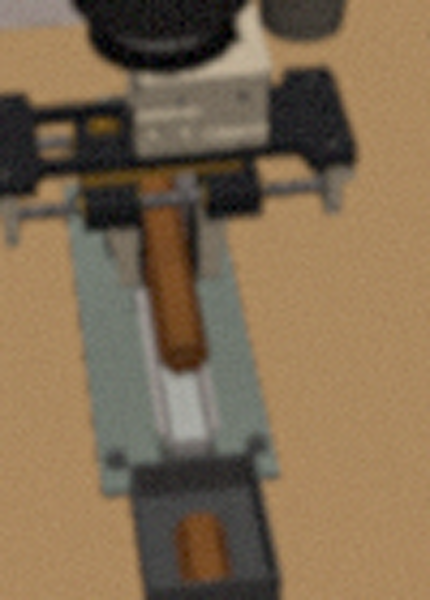

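View pics/c12.png

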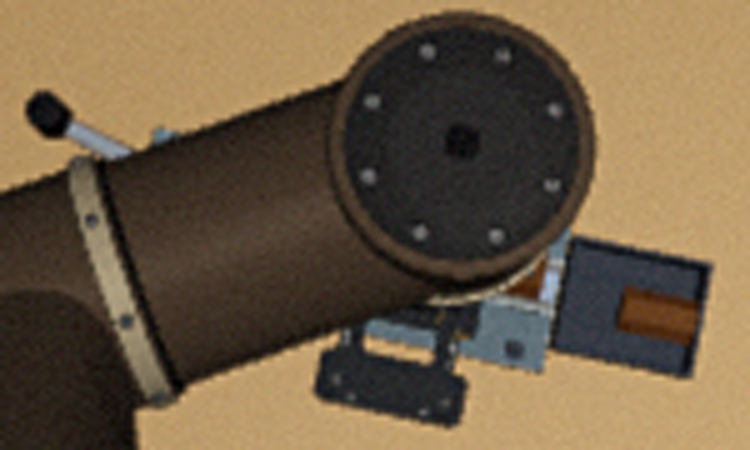

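```bash
python3 - <<'E'
from h import *
n=np.array([.9785,-.206]);d=np.array([.206,.9785])
f=load('s8');hsv=cv2.cvtColor(f['image'],cv2.COLOR_RGB2HSV).astype(int)
m=(hsv[...,1]>130)&(hsv[...,2]<140)&(hsv[...,0]<18)
for v in range(200,236,3):
    u=np.where(m[v,268:295])[0]+268
    if len(u)<4: print(v,len(u));continue
    L=ray(f,u.min()-.5,v,.0869)[:2];R=ray(f,u.max()+.5,v,.0869)[:2]
    print('bar',v,u.min(),u.max(),(n@L+n@R)/2,'w',n@R-n@L,'s',d@(L+R)/2-.1683)
for nm in('s8','s4','side0'):
  f=load(nm);hsv=cv2.cvtColor(f['image'],cv2.COLOR_RGB2HSV).astype(int)
  for v in range(236,254,3):
    row=hsv[v,262:305]; w=np.where((row[:,1]<45)&(row[:,2]>135))[0]+262
    if len(w)>3:
        L=ray(f,w.min()-.5,v,.038)[:2];R=ray(f,w.max()+.5,v,.038)[:2]
        print(nm,'trough',v,w.min(),w.max(),(n@L+n@R)/2,'w',n@R-n@L,'s',d@(L+R)/2-.1683)
E
```

```text
bar 200 273 281 0.4615446854442623 w 0.022289581496090838 s -0.06759490610121739
bar 203 274 281 0.46142287288450645 w 0.01964609106111398 s -0.07893114169486298
bar 206 274 283 0.4625193429450811 w 0.024351495477944185 s -0.09025296489215598
bar 209 274 284 0.46239052422657 w 0.026564787313868854 s -0.10121328444324301
bar 212 274 284 0.4610667500048896 w 0.026347654636858064 s -0.11182170517171926
bar 215 274 284 0.45976449876715586 w 0.02613404271198161 s -0.12225764244998591
bar 218 275 284 0.4596620829252721 w 0.02356620042418406 s -0.1326940139256618
bar 221 276 285 0.4607296498320729 w 0.023376323849472413 s -0.14313004021995776
bar 224 276 286 0.46062020830532974 w 0.025509443772309792 s -0.15323397249388612
bar 227 277 286 0.46051345314682635 w 0.023007416681530446 s -0.16317855237720133
bar 230 277 286 0.4592665066625433 w 0.022828187416641665 s -0.17280471972017125
bar 233 278 286 0.45917187113049535 w 0.020385765370473874 s -0.18244288306166553
s8 trough 239 275 288 0.46086464260565363 w 0.033545552816147406 s -0.15558110185203863
s8 trough 242 276 289 0.46198341117036373 w 0.033289604196293454 s -0.16563895359430583
s8 trough 245 276 289 0.46072536257037355 w 0.03304001693246367 s -0.17521053985530333
s8 trough 248 277 290 0.4618284385089012 w 0.032791695993443726 s -0.18497074527823232
s8 trough 251 280 287 0.46059305964788644 w 0.018599708768417433 s -0.19425744330183664
side0 trough 239 276 288 0.4620632929540204 w 0.03114825211941391 s -0.1557512741762165
side0 trough 242 276 285 0.45722955544962657 w 0.023781892754819123 s -0.16496479895008803
side0 trough 245 276 289 0.46072536257037355 w 0.03304001693246367 s -0.17521053985530333
side0 trough 248 277 290 0.4618284385089012 w 0.032791695993443726 s -0.18497074527823232
side0 trough 251 280 287 0.46059305964788644 w 0.018599708768417433 s -0.19425744330183664
```

```bash
python3 -m handwheel '[[0,0,-1,0],[0,0,-1,0],[0,0,-0.7,0],[0,0,-0.6,0],[0,0,0,0],[0,0,0,0]]'
```

```text
t: 17.1
eef_pos: [0.462, -0.0378, 0.2255]
ee_rot: [3.141, -0.0, -1.778]
force: [-0.4, 0.2, 0.8]
width: 0.0256
```

```bash
python3 -m handwheel '[[0,0,0,0],[0,0,0,0],[0,0,0,0],[0,0,0,0],[0,0,2,0],[0,0,4,0],[0,0,4,0],[-0.8,-4,2,0],[-0.8,-4,0,0],[-0.8,-4,0,0],[0,0,0,0]]' 0.4 30
python3 - <<'E'
from h import *
f=grab('side','s9');g=grab('top','t9');s=cv2.imread('pics/s9.png')
cv2.imwrite('pics/c13.png',cv2.resize(s[150:290,240:340],(430,600),interpolation=2))
t=cv2.imread('pics/t9.png');cv2.imwrite('pics/c14.png',cv2.resize(t[180:270,220:370],(750,450),interpolation=2))
E
```

```text
t: 18.2
eef_pos: [0.4367, -0.1609, 0.3459]
ee_rot: [-3.141, -0.0, -1.782]
force: [-0.1, 0.5, -0.9]
width: 0.0523
```

View pics/c13.png

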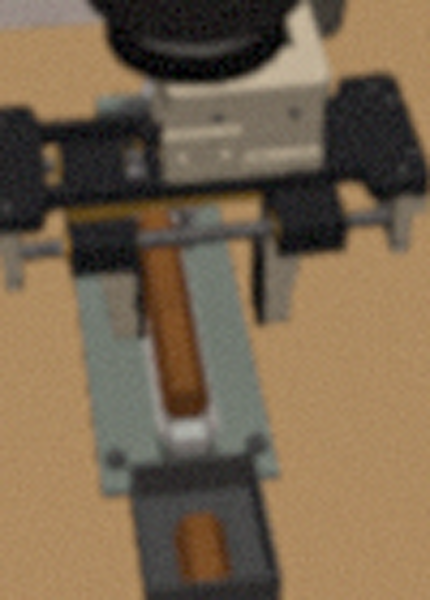

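View pics/c14.png

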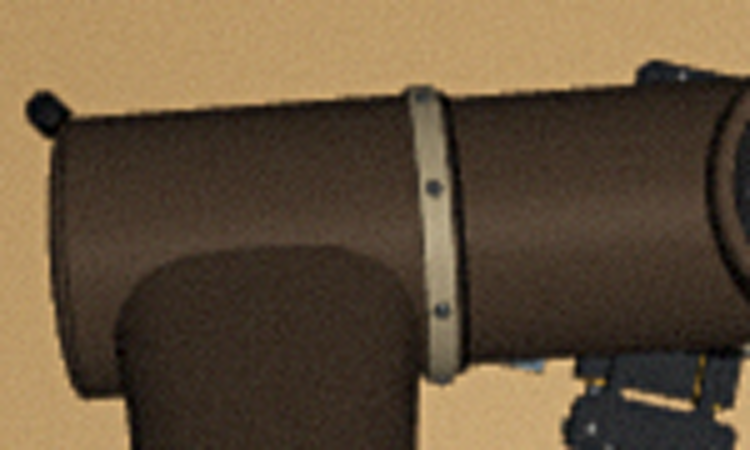

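```bash
python3 - <<'E'
from h import *
n=np.array([.9785,-.206]);d=np.array([.206,.9785])
f=load('s9');hsv=cv2.cvtColor(f['image'],cv2.COLOR_RGB2HSV).astype(int);W=cloud(f)
m=(hsv[...,1]>130)&(hsv[...,2]<140)&(hsv[...,0]<18)
for v in range(206,250,3):
    u=np.where(m[v,268:295])[0]+268
    if len(u)<4: print(v,len(u));continue
    L=ray(f,u.min()-.5,v,.05)[:2];R=ray(f,u.max()+.5,v,.05)[:2]
    q=np.nanmedian(W[v,u],0);print('bar',v,u.min(),u.max(),round((n@L+n@R)/2,4),'s',d@q[:2]-.1683,'z',q[2])
E
```

```text
206 0
bar 209 272 280 0.4591 s -0.07529262163289016 z 0.06376109985962122
bar 212 273 281 0.4603 s -0.08605595034107677 z 0.06365984269557763
bar 215 273 282 0.4602 s -0.0969002262194359 z 0.06263503607817672
bar 218 274 282 0.4601 s -0.10696686427141415 z 0.062477122345236426
bar 221 274 283 0.46 s -0.11888368571594912 z 0.062196567758543715
bar 224 275 283 0.4599 s -0.12934183067933103 z 0.06271333836600554
bar 227 276 284 0.4611 s -0.13858100685094402 z 0.06315596489637787
bar 230 277 284 0.461 s -0.1503327265728356 z 0.06364937826842007
bar 233 277 285 0.4609 s -0.15954535620192392 z 0.06295434316381002
bar 236 277 286 0.4608 s -0.16948953438456574 z 0.06313805847012435
bar 239 278 286 0.4608 s -0.1785921150999747 z 0.06128544400328104
bar 242 278 287 0.4607 s -0.18409754942226553 z 0.05889702902544357
bar 245 279 286 0.4594 s -0.18443005824703615 z 0.047295596005799564
248 0
```

```bash
python3 -m handwheel '[[0,0,-3,0],[0,0,-3,0],[0,0,-3,0],[0,0,-2.7,0],[0,0,0,0],[0,0,0,0],[0.21,0.98,0,0],[0.21,0.98,0,0],[0.21,0.98,0,0],[0.21,0.98,0,0],[0.21,0.98,0,0],[0.21,0.98,0,0],[0.1,0.5,0,0]]' 1 20
```

```text
t: 19.6
eef_pos: [0.4519, -0.093, 0.2287]
ee_rot: [-3.141, 0.0, -1.777]
force: [0.3, -1.4, -0.3]
width: 0.0009
```

```bash
python3 -m handwheel '[[0.12,0.59,0,0],[0.12,0.59,0,0],[0.12,0.59,0,0],[0.12,0.59,0,0],[0.12,0.59,0,0],[0.12,0.59,0,0]]'
```

```text
t: 20.2
eef_pos: [0.4588, -0.0582, 0.2286]
ee_rot: [3.142, 0.0, -1.778]
force: [-0.7, 0.2, 0.1]
width: 0.0003
```

```bash
python3 -m handwheel '[[0.1,0.49,0,0],[0.1,0.49,0,0],[0.1,0.49,0,0]]'; python3 -m handwheel '[[0.04,0.2,0,0],[0.04,0.2,0,0]]'
python3 - <<'E'
from h import *
f=grab('side','s10');s=cv2.imread('pics/s10.png')
cv2.imwrite('pics/c15.png',cv2.resize(s[130:270,240:340],(430,600),interpolation=2))
E
```

```text
t: 20.5
eef_pos: [0.4618, -0.0435, 0.2287]
ee_rot: [3.142, 0.0, -1.778]
force: [-0.2, -0.3, 0.4]
width: 0.0003
t: 20.7
eef_pos: [0.4626, -0.0397, 0.2287]
ee_rot: [3.142, -0.0, -1.778]
force: [0.3, -0.7, 0.0]
width: 0.0005
```

View pics/c15.png

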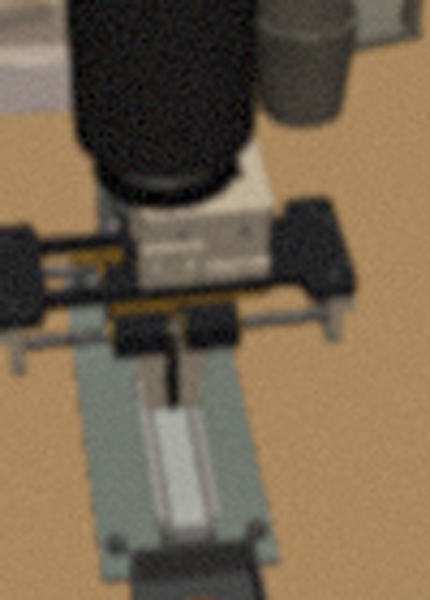

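s is now −0.112, so contact with the stop is near. I'll continue in small steps and watch the force.

```bash
python3 -m handwheel '[[0.02,0.1,0,0],[0.02,0.1,0,0]]';python3 -m handwheel '[[0.02,0.1,0,0],[0,0,0,0]]';python3 -m handwheel '[[0.02,0.1,0,0],[0,0,0,0]]'
```

```text
t: 20.95
eef_pos: [0.4629, -0.038, 0.2286]
ee_rot: [3.142, -0.0, -1.778]
force: [-0.6, -0.3, 0.6]
width: 0.0007
t: 21.15
eef_pos: [0.4632, -0.0369, 0.2287]
ee_rot: [-3.142, 0.0, -1.778]
force: [-0.9, -0.7, 0.4]
width: 0.0005
t: 21.35
eef_pos: [0.463, -0.0365, 0.2286]
ee_rot: [3.141, -0.001, -1.778]
force: [-0.4, -4.8, 1.9]
width: 0.0008
```

```bash
python3 -m handwheel '[[0.02,0.1,0,0],[0,0,0,0],[0,0,0,0]]'
```

```text
t: 21.65
eef_pos: [0.4629, -0.0361, 0.2286]
ee_rot: [3.14, -0.003, -1.778]
force: [-1.3, -9.9, 3.2]
width: 0.0003
```

```bash
python3 -m handwheel '[[-0.1,-0.5,0,0],[-0.4,-2,0,0],[-0.4,-2,0,0],[0,0,4,0],[0,0,4,0],[0,0,4,0],[-1,-4,0,0],[-1,-4,0,0],[-1,-4,0,0],[-2,-3,0,0],[0,0,0,0]]'
python3 - <<'E'
from h import *
f=grab('side','s11');g=grab('top','t11');s=cv2.imread('pics/s11.png')
a=cv2.resize(s[130:270,240:340],(430,600),interpolation=2);t=cv2.imread('pics/t11.png')
b=np.zeros((600,370,3),np.uint8);b[:370]=cv2.resize(t[170:260,220:310],(370,370),interpolation=2)
cv2.imwrite('pics/c16.png',np.hstack([a,b]))
E
```

```text
t: 22.75
eef_pos: [0.4026, -0.2323, 0.3484]
ee_rot: [3.141, 0.0, -1.781]
force: [0.8, -1.0, -0.4]
width: 0.0004
```

View pics/c16.png

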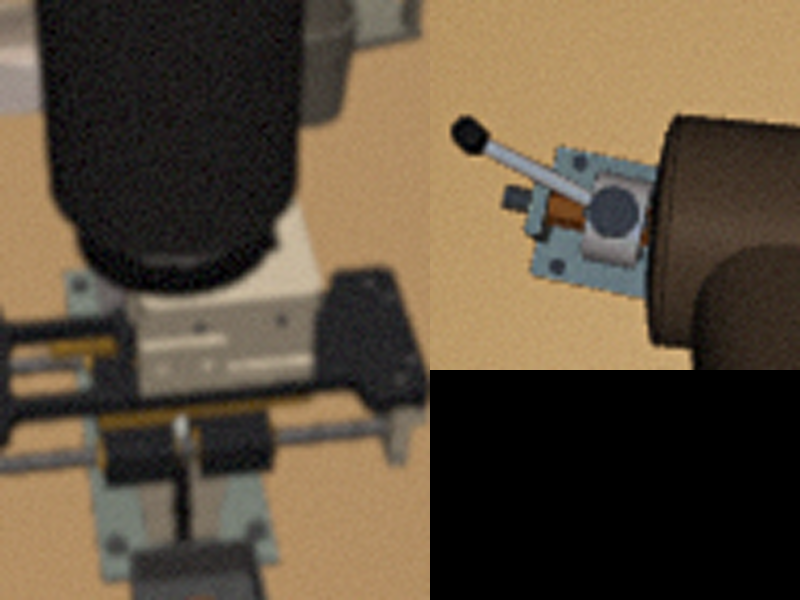

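```bash
python3 -m handwheel '[[0.95,2.86,0,-0.019],[0.95,2.86,0,-0.019],[0.95,2.86,0,-0.019],[0.95,2.86,0,-0.019],[0.95,2.86,0,-0.019],[0.95,2.86,0,-0.019],[0.95,2.86,0,-0.019],[0.95,2.86,0,-0.019],[0.95,2.86,0,-0.019],[0.95,2.86,0,-0.019],[0.95,2.86,0,-0.019],[0.95,2.86,0,-0.019],[0.95,2.86,0,-0.019],[0.95,2.86,0,-0.019],[0,0,0,0]]' 0.3 20; python3 - <<'E'
from h import *
f=grab('side','s12');g=grab('top','t12');s=cv2.imread('pics/s12.png')
a=cv2.resize(s[110:250,220:340],(514,600),interpolation=2);t=cv2.imread('pics/t12.png')
b=cv2.resize(t[150:250,220:270],(280,600),interpolation=2)
cv2.imwrite('pics/c17.png',np.hstack([a,b]))
E
```

```text
t: 24.35
eef_pos: [0.5384, 0.1746, 0.3483]
ee_rot: [-3.141, 0.001, -2.04]
force: [-1.2, 0.5, 0.5]
width: 0.0613
```

View pics/c17.png

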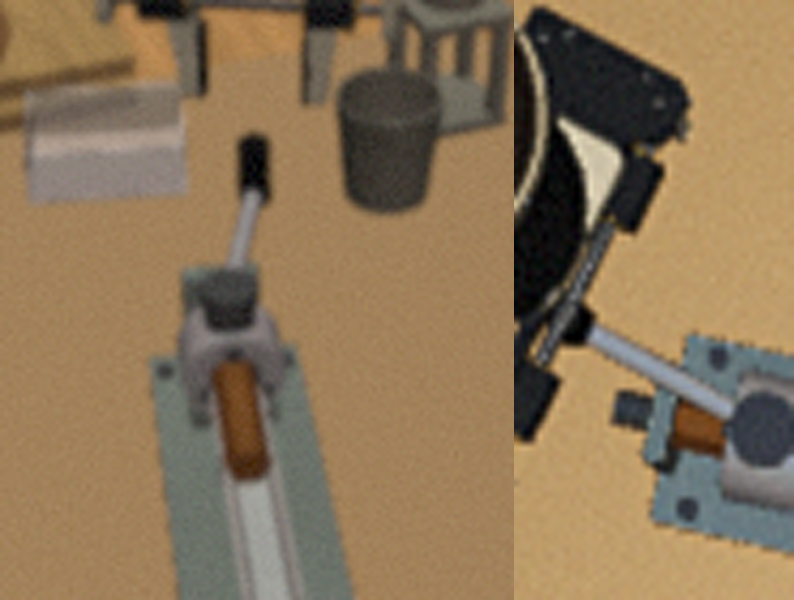

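```bash
python3 - <<'E'
from h import *
n=np.array([.9785,-.206]);d=np.array([.206,.9785])
f=load('s12');im=f['image'];hsv=cv2.cvtColor(im,cv2.COLOR_RGB2HSV).astype(int);W=cloud(f)
m=(hsv[...,2]<45)&(W[...,2]>.1)&(W[...,2]<.15)&(W[...,0]>.45)&(W[...,0]<.6)&(W[...,1]<.25)
v,u=np.where(m);print('knob',m.sum(),np.nanmedian(W[m],0),ray(f,u.mean(),v.mean(),.122))
b=(hsv[...,1]>130)&(hsv[...,2]<140)&(hsv[...,0]<18);b[:,:265]=0;b[:,290:]=0;b[:185]=0;b[230:]=0
Q=W[b];s=Q[:,:2]@d-.1683;print('bar s pct',np.nanpercentile(s,[0.5,2,5,50,98]),'n',np.nanmedian(Q[:,:2]@n))
E
```

```text
knob 75 [0.53117566 0.16084292 0.12470705] [0.52199606 0.1413633  0.122     ]
bar s pct [-0.10014524 -0.09862685 -0.09822809 -0.06710371 -0.01911943] n 0.45809481538898644
```

```bash
python3 -m handwheel '[[-0.3,-0.7,0,0],[0,0,-3,0],[0,0,-3.6,0],[0,0,0,0]]'; python3 -m handwheel '[[0,0,0,0],[0,0,0,0],[0,0,0,0],[0,0,0,0],[0,0,0,0]]' 0.62 20
```

```text
t: 24.85
eef_pos: [0.5324, 0.1614, 0.279]
ee_rot: [3.137, -0.006, -2.046]
force: [-0.8, -0.7, -0.2]
width: 0.0613
t: 25.35
eef_pos: [0.5347, 0.1635, 0.2835]
ee_rot: [-3.141, 0.001, -2.044]
force: [-0.2, 0.8, 0.2]
width: 0.0339
```

```bash
python3 -m handwheel '[[0.95,-0.55,0,-0.1],[0.9,-0.65,0,-0.1],[0.8,-0.75,0,-0.1],[0.75,-0.8,0,-0.1],[0.65,-0.9,0,-0.1],[0.55,-0.95,0,-0.1],[0.45,-1,0,-0.1]]'
```

```text
t: 26.05
eef_pos: [0.5844, 0.1075, 0.2826]
ee_rot: [3.14, -0.002, -2.748]
force: [-5.4, 4.1, 2.1]
width: 0.0336
```

```bash
python3 -m handwheel '[[0.35,-1.05,0,-0.1],[0.25,-1.05,0,-0.1],[0.15,-1.1,0,-0.1],[0.05,-1.1,0,-0.1],[-0.05,-1.1,0,-0.1],[0,0,0,0]]'; python3 -m handwheel '[[-0.15,-1,0,-0.1],[0,0,0,0]]';python3 -m handwheel '[[-0.08,-0.3,0,-0.03],[0,0,0,0]]'
```

```text
t: 26.65
eef_pos: [0.5921, 0.0531, 0.2826]
ee_rot: [3.141, -0.001, 3.036]
force: [-0.0, 0.0, -0.0]
width: 0.0336
t: 26.85
eef_pos: [0.5907, 0.044, 0.2827]
ee_rot: [3.14, -0.0, 2.937]
force: [-2.8, 4.2, -0.9]
width: 0.0332
t: 27.05
eef_pos: [0.5901, 0.0433, 0.2826]
ee_rot: [3.137, 0.0, 2.91]
force: [-4.8, 18.0, -0.6]
width: 0.0333
```

```bash
python3 -m handwheel '[[-0.05,-0.2,0,0],[0,0,0,0],[0,0,0,0]]'
```

```text
t: 27.35
eef_pos: [0.5899, 0.0428, 0.2826]
ee_rot: [3.135, 0.001, 2.912]
force: [-5.6, 26.6, -1.6]
width: 0.0335
```

Force is rising with no further movement, so the lever is at its shut stop. I'll back the finger off, open, lift and check.

```bash
python3 -m handwheel '[[0.05,0.5,0,0],[0.05,0.45,0,0],[0,0,0,0]]'; python3 -m handwheel '[[0,0,0,0],[0,0,0,0],[0,0,0,0],[0,0,3,0],[0,0,4,0],[0,0,4,0],[1,4,2,0],[1,4,0,0],[0,5,0,0],[0,5,0,0],[0,5,0,0],[-1,5,0,0],[-1,5,0,0],[-1,5,0,0],[0,0,0,0],[0,0,0,0]]' 0.4 20
python3 - <<'E'
from h import *
n=np.array([.9785,-.206]);d=np.array([.206,.9785])
f=grab('side','s13');g=grab('top','t13');s=cv2.imread('pics/s13.png')
a=cv2.resize(s[145:295,230:330],(400,600),interpolation=2);t=cv2.imread('pics/t13.png')
b=np.zeros((600,400,3),np.uint8);b[:320]=cv2.resize(t[165:265,235:360],(400,320),interpolation=2)
cv2.imwrite('pics/c18.png',np.hstack([a,b]))
for f in(f,g):
    hsv=cv2.cvtColor(f['image'],cv2.COLOR_RGB2HSV).astype(int);W=cloud(f);X,Y,Z=np.moveaxis(W,-1,0)
    m=(hsv[...,2]<45)&(Z>.112)&(Z<.15)&(X>.5)&(X<.65)&(Y<.15)&(Y>-.05);k=np.nanmedian(W[m],0);r=k[:2]-[.4843,.070]
    print('knob',m.sum(),k,'theta',np.arctan2(r@d,r@n))
    b=(hsv[...,1]>130)&(hsv[...,2]<140)&(hsv[...,0]<18)&(Z>.035)&(Z<.075)&(X>.4)&(X<.52)&(Y<.05)&(Y>-.12)
    Q=W[b];s=Q[:,:2]@d-.1683;print('bar s',np.nanpercentile(s,[1,3,5,95]),'n',np.nanmedian(Q[:,:2]@n),'z',np.nanpercentile(Q[:,2],[50,90]))
E
```

```text
t: 27.65
eef_pos: [0.591, 0.0483, 0.2828]
ee_rot: [-3.141, 0.0, 2.911]
force: [0.5, -0.1, -0.7]
width: 0.033
t: 29.25
eef_pos: [0.5809, 0.4262, 0.4117]
ee_rot: [-3.14, -0.001, 2.911]
force: [0.6, -0.3, -0.6]
width: 0.0525
knob 70 [0.58852814 0.04140331 0.13086867] theta -0.060280730622019725
bar s [-0.09979695 -0.09937807 -0.09882495 -0.02510455] n 0.4592094899510493 z [0.06233702 0.06490188]
knob 51 [0.58782754 0.04825222 0.13881534] theta 0.00043929888879310424
bar s [-0.09611656 -0.09440428 -0.09316655 -0.02509259] n 0.459443079734317 z [0.06011634 0.06412221]
```

View pics/c18.png

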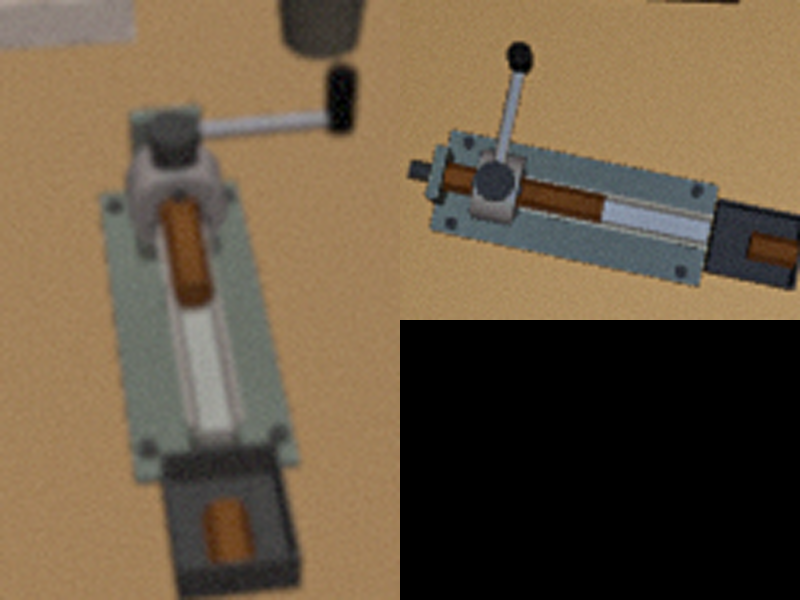

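```bash
python3 -c "
from station import arm
arm.job_done()"
```

```text
the job is handed in; nothing more can be done
```

The collet job is done and handed in at about 29 s of the 72 s. No verdict was reported.

I swung the lever open to its stop, pushed the offcut into the tray and laid the near brown hexagonal bar in the trough. I then fed it with closed fingers until the force built to about 10 N at the stop plate. With the lever shut against its stop (about 27 N), I backed the arm away.

**Last checks:**
- **Lever:** it measured 0.00 rad from the top camera and −0.06 rad from the side camera, so shut either way. The two differ because of camera bias.
- **Bar:** the side view put its rear end about 100 mm behind the fixture's origin, which means home. The top view read 94–96 mm for that end, which I take as noise because its edge pixels are sparse. The bar looked seated and in line with the bore, reaching the stop plate in the top view.
- **Offcut:** it lies inside the scrap tray.
- **Bystanders:** none appeared disturbed in the views I took, but I did not measure their positions again.
- **Robot:** it was clear of everything when I handed in.

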